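Roll the trolley castor wheel to its parking rest

ROBOT

A 6-joint arm with a two-finger parallel gripper is mounted at the origin on the work surface. World frame = base frame: x ahead of the robot, y to its left, z up, the work surface at z = 0. Lengths are in m, angles in rad, forces in N, time in s.
With the tool pointing down it reaches from about 0.4 to 0.925 m from the base axis. Payload 12.5 kg.
Tool frame: the origin (TCP) lies at the very end of the fingers, on their centre line; the grasp point (between the pads) lies grasp_offset behind it (grasp_offset is the distance from the TCP to the grasp point, in m); y points along the fingers, x is the direction in which the jaws open and shut, and the axes are right-handed (so a half turn about y gives the same grasp; the last joint's range is limited). The gripper opens to 95 mm and grips with 3 to 60 N. Pads are 20 mm wide; open, the fingers measure 119 mm over their backs; the gripper's body (75 mm by 180 mm) begins 59 mm behind the grasp point.
Start: joints at [1.093, 0.491, 1.559, -0, 1.092, -0.106], TCP at [0.227, 0.582, 0.215] pointing down, gripper open.
Joint ranges: [-3.1, 3.1], [-0.84, 2.19], [0.05, 2.79], [-1.13, 4.28], [0.06, 2.93], [-2.69, 2.69]. Speed limits (rad/s): [2.22, 2.22, 2.79, 3.14, 3.14, 3.14].

INTERFACE

Orientations are given as a unit quaternion [w, x, y, z].
In Python, from workcell import state, capture, calibration, hand_in, recognise, masks_of, place_of, grasp_offset gives the robot as it stands. The module is installed in compiled form; this text tells all that it offers.
- The arm moves only by the tool jog_arm, never from a script. Its argument "commands" is a list of rows, each a list of 7 numbers: the turn, a rotation vector about the tool's x, y, z in degrees, then the shift along the tool's x, y, z in cm, then the opening in per cent of the stroke, from 0 (shut) to 100 (fully open). A call has 1 to 20 rows; each row is the pose to reach, as a shift and turn from the pose commanded when the call began, along the tool's axes at that moment; what a row does not reach only later rows make up. A row lasts 1/12 s, in which the tool goes at most 41.7 mm and 7.16 degrees, less where a joint would pass 70% of its speed; a pose out of reach is approached as far as the arm can. A call with a gripper value outside its range is refused whole. The fingers move at their own pace and stop on an object; "squeeze" is the grip in N (left out, the last holds). Time passes only in rows, so rows that repeat a pose let the fingers close. It gives the time, the measured TCP pose, the force and the opening at its end, in the units of the state.
- state(): the state, without advancing time (a new reading comes with each control period).
- capture(name): name is "side" or "top" or "wrist"; returns the picture (384x512x3 uint8, blue, green, red); there is no depth.
- calibration(name): a dict with "fx", "fy", "cx", "cy" (pixels), "position" and "attitude" of the camera in the world; the wrist camera has in their place "tool_from_camera" (4x4, takes a point from camera to tool coordinates, whose origin is the TCP and whose axes are the tool frame's). Camera axes: x right, y down, z forward; pixel columns grow to the right and rows downward; lengths in m; the calibration is good to about 2 mm. A picture is of the moment at which its call begins: read the wrist's pose just before it. calibration takes no time and is no camera call.
- hand_in(): hands the job in, once; it reports no verdict.
Trained networks look in the newest picture that a camera, given by its name, has taken for a name from the list of things; names that differ only in an ending like _2 or _b are one class to them, and where a whole thing is asked for, a point or a joint stands for the part that bears it (a point fixed in the world has none). Each returns a list of dicts, best first, with "confidence" (0 to 1); they miss things now and then, are a little off and sometimes report something else, mostly with a low value. They report only what shows in the picture. A call takes as long as a camera call. They do not tell look-alikes from the thing itself.
- recognise(camera, query): "rect" ([left, top, width, height] in pixels, round what is visible of it).
- masks_of(camera, query): "region" (384x512 bool, what is visible of it) and "rect" ([left, top, width, height] in pixels, round what is visible of it).
- place_of(camera, query): "uv" ([column, row] in pixels: a listed point, or the origin of a listed thing).
The state is a dict: "t": time; "qpos": joint angles; "qd": joint speeds; "tau": joint torques, N m; "tcp_pos": TCP position; "orientation": TCP orientation; "force": force on the tool from outside, world axes, zero at the start; "wrist_torque": the same for the moment, N m; "gripper_width": finger opening in m.
Only numpy, scipy, OpenCV 4.12 (cv2) and the standard library are available. Lean on these libraries where they do the work, as an engineer would, in place of code of your own. Each camera call takes 0.05 s, during which the arm holds its last target.

TASK

The castor wheel from the instrument trolley has been repaired: test it by rolling it along the bench on its tread, really turning and neither lifted, dragged without turning nor tipped over, to the blue parking rest. Leave it standing upright and still in the dip between its two orange ribs, square to them, and let go. Leave the bottle, the beaker and the screwdriver where they are.

Things in the scene. Friction and masses are not known exactly. Their poses are not given: they have to be found in the camera images.
- wheel_center (a point): Centre of the castor wheel: grey, black rubber tyre, 80 mm diameter, 28 mm wide, 0.2 to 0.35 kg, standing free on its tread on the bench (centre 40 mm up). Its y axis is the axle, level; at the start x is the rolling direction (either way) and z is up, and both turn with the wheel as it rolls. One rolled turn covers 251 mm.
- hub_center (a point): Centre of the wheel's steel hub, the same point as the wheel's centre. The hub is 22 mm in diameter and 46 mm long along y with flat ends, sticking out 9 mm from each face of the wheel. It runs freely in the wheel on a bearing, so the wheel can turn while the hub's ends are held.
- wheel_dot (a point): Yellow paint dot, 11 mm, seen on both faces of the wheel, 24 mm from its centre (this point lies at mid width, inside). It is at the top at the start and turns with the wheel: in a proper roll it goes round under the hub and comes up above it again.
- rest_center (a point): Centre of the blue parking rest, at bench level, fixed. Two orange half-round ribs, 6 mm high, 12 wide, 90 long, lie along its y axis, centre lines at x = -24 and +24 mm; the wheel stands on the bench between them, over a yellow mark, with 1 mm play. It enters along x from either end, rolling over one rib (its centre rises 6 mm and drops back); axle parallel to ribs.
- bottle: Amber bottle with a blue cap, 64 mm diameter, 150 mm high; origin at the centre of its underside. Leave alone.
- beaker: White porcelain beaker, 72 mm diameter, 85 mm high; origin at the centre of its underside. Leave alone.
- screwdriver: Screwdriver lying on the bench; origin on its underside. Leave alone.
Things that resemble listed ones, but are neither listed nor needed, are in the scene too. What is meant by the part that bears wheel_center is not red, and is the smaller of those in its own colour.

How it is judged:
On the way, in this order (a step that is already met when the one before it is completed fails the run):
1. the wheel has rolled about half a turn on its tread: the dot has gone well below the hub (height (world z) of wheel_dot below 0.025 m and height (world z) of wheel_center below 0.05 m), for 0.05 s.
2. the wheel has rolled on: the dot is above the hub again (height (world z) of wheel_dot above 0.048 m and height (world z) of wheel_center below 0.05 m), for 0.05 s.
At the end, for the whole second after the job is handed in: The wheel stands upright (axle within about 10 degrees of level) and still in the dip of the rest: its centre within 12 mm of the rest's centre seen from above and 36 to 43 mm above the bench, its axle within 0.2 rad of the line of the ribs; the gripper has let go (horizontal distance between wheel_center and rest_center below 0.012 m and height (world z) of wheel_center between 0.036 and 0.043 m and angle between wheel_center's own y axis and vertical between 1.4 and 1.74 rad and angle between the y axis of wheel_center and the y axis of rest_center, either way round below 0.2 rad and linear speed of wheel below 0.02 m/s and angular speed of wheel below 0.3 rad/s); the robot touches nothing.
It fails at once if the wheel tips over: its axle leans more than 20 degrees from level (angle between wheel_center's own y axis and vertical below 1.22 rad or angle between wheel_center's own y axis and vertical above 1.92 rad).
It fails at once if the wheel is lifted: its centre is more than 58 mm above the bench (height (world z) of wheel_center above 0.058 m).
It fails at once if the bottle is moved more than 30 mm (distance of bottle from where it was at the start of the episode above 0.03 m).
It fails at once if the beaker is moved more than 30 mm (distance of beaker from where it was at the start of the episode above 0.03 m).
It fails at once if the screwdriver is moved more than 30 mm (distance of screwdriver from where it was at the start of the episode above 0.03 m).
It also fails if it takes over 51 s, if anything falls off the work surface, if the arm or the gripper's body presses on something with over 40 N, if the wrist force passes 120 N, or if a joint passes its speed limit or range.

## Working session

There is one attempt and no reset: what is moved stays moved. The work goes in short steps, Python scripts to look and compute and a tool call to move; the robot and the scene stay as the last step left them, time stands still between calls to the robot, and variables do not carry over. Pictures are saved under pics/ and viewed, and the job is handed in when it is done.

Besides the shell and the picture viewer there is one more tool, called after "Request:" by a JSON object that holds its "fn" and its "kwargs", one argument or row to a line. jog_arm: Moves the arm, as the interface text tells. Its arguments: {"type":"object","properties":{"commands":{"type":"array","items":{"type":"array","items":{"type":"number"}}},"squeeze":{"type":"number"}},"required":["commands"]}

```bash
mkdir -p pics; ls; cat > h.py <<'E'
import numpy as np,cv2
from scipy.spatial.transform import Rotation as R
from workcell import *
def rot(q): return R.from_quat([q[1],q[2],q[3],q[0]]).as_matrix()
def cam(name,s=None):
    c=calibration(name)
    if 'tool_from_camera' in c:
        s=s or state(); T=np.eye(4);T[:3,:3]=rot(s['orientation']);T[:3,3]=s['tcp_pos']
        T=T@np.array(c['tool_from_camera']);return c,T[:3,:3],T[:3,3]
    a=np.array(c['attitude']); 
    return c,(rot(a) if a.size==4 else a.reshape(3,3)),np.array(c['position'])
def ray(C,uv):
    c,Rm,p=C; d=Rm@np.array([(uv[0]-c['cx'])/c['fx'],(uv[1]-c['cy'])/c['fy'],1]);return p,d
def atz(C,uv,z):
    p,d=ray(C,uv);return p+d*(z-p[2])/d[2]
def proj(C,X):
    c,Rm,p=C;q=Rm.T@(np.array(X)-p);return np.array([c['fx']*q[0]/q[2]+c['cx'],c['fy']*q[1]/q[2]+c['cy']])
E
python3 - <<'E'
from h import *
print(grasp_offset, state())
for n in ("top","side","wrist"):
    s=state();im=capture(n);cv2.imwrite(f'pics/{n}0.png',im);print(n,calibration(n))
    for q in ("wheel_center","hub_center","wheel_dot","rest_center","bottle","beaker","screwdriver"):
        print(q,[(np.round(d['uv'],1).tolist(),round(d['confidence'],2)) for d in place_of(n,q)[:4]])
E
```

```text
pics
0.0188 {'t': 0.0, 'qpos': array([ 1.09340356e+00,  4.91573894e-01,  1.55946699e+00,  8.07611797e-06,
        1.09169381e+00, -1.05583389e-01]), 'qd': array([-0.00015193, -0.00014417, -0.00120889, -0.00073595,  0.00028217,
        0.00034837]), 'tau': array([-3.35544501e-03, -6.12639642e+01, -2.58193302e+01,  6.92296098e-02,
        4.81496856e-02, -5.09738982e-05]), 'tcp_pos': array([0.22691513, 0.58208357, 0.2140468 ]), 'orientation': array([-0.58361403,  0.58399241,  0.39860899, -0.39932243]), 'force': array([-0.59120059,  0.49240401,  0.02123682]), 'wrist_torque': array([-0.02612292, -0.01466095,  0.01910174]), 'gripper_width': 0.09500536264867182}
top {'fx': 474.1538159406695, 'fy': 474.1538159406695, 'cx': 261.18783600378345, 'cy': 191.05568477933028, 'position': array([0.49284668, 0.02418264, 1.07437674]), 'attitude': array([ 0.04977797, -0.69537852,  0.71527401, -0.0485177 ])}
wheel_center [([204.5, 200.8], 0.86), ([127.4, 267.6], 0.7), ([196.6, 254.9], 0.57)]
hub_center [([191.7, 258.6], 0.45), ([126.1, 268.8], 0.41), ([204.1, 205.2], 0.37)]
wheel_dot [([204.1, 201.7], 0
[... 708 characters left out ...]
st_center [([296.1, 170.4], 0.63)]
bottle [([186.0, 222.7], 0.66)]
beaker [([212.8, 192.5], 0.92)]
screwdriver [([294.9, 170.0], 0.42)]
wrist {'fx': 317.86004217006376, 'fy': 317.86004217006376, 'cx': 250.98988839786068, 'cy': 192.3596217457043, 'tool_from_camera': array([[ 9.99998330e-01, -9.40880091e-04, -1.56690725e-03,
        -7.13660218e-04],
       [ 1.23338982e-03, -2.85272837e-01,  9.58445558e-01,
        -1.71603619e-01],
       [-1.34877842e-03, -9.58445890e-01, -2.85271200e-01,
         8.02297006e-02],
       [ 0.00000000e+00,  0.00000000e+00,  0.00000000e+00,
         1.00000000e+00]])}
wheel_center []
hub_center []
wheel_dot []
rest_center []
bottle []
beaker []
screwdriver []
```

View pics/top0.png

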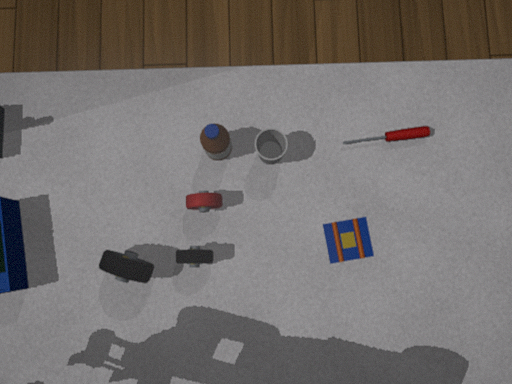

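View pics/side0.png

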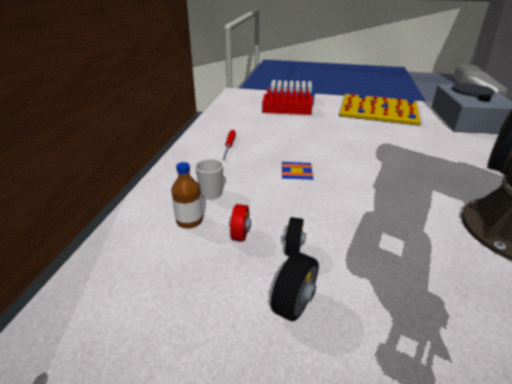

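View pics/wrist0.png

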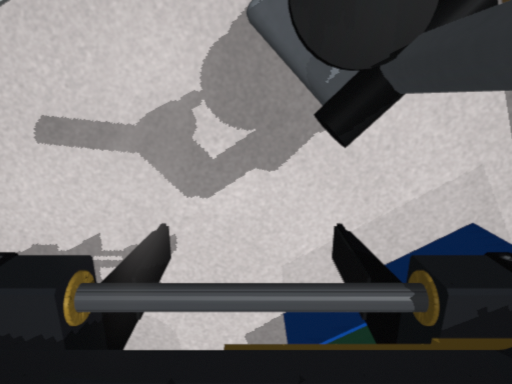

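```bash
python3 - <<'E'
from h import *
C=cam('top');S=cam('side')
im=cv2.imread('pics/top0.png')
crop=im[180:300,90:240];cv2.imwrite('pics/c1.png',cv2.resize(crop,None,fx=5,fy=5,interpolation=cv2.INTER_CUBIC))
crop=im[205:275,310:390];cv2.imwrite('pics/c2.png',cv2.resize(crop,None,fx=8,fy=8,interpolation=cv2.INTER_CUBIC))
for uv in ([195,256],[127,267],[204,201]): print(atz(C,uv,.04))
print(atz(S,(293.5,236),.04))
print(atz(C,[348,240],0.002),atz(S,(296.5,170.4),0.002))
for uv in ([219,147],[268,152]): print(atz(C,uv,0))
m=masks_of('top','wheel_center')
E
python3 - <<'E'
from h import *
C=cam('top')
capture('top')
for d in masks_of('top','wheel_center'):
    ys,xs=np.nonzero(d['region']);print(d['rect'],d['confidence'],xs.mean(),ys.mean())
    (c,wh,a)=cv2.minAreaRect(np.c_[xs,ys].astype(np.float32));print(c,wh,a)
E
```

```text
[0.50001928 0.17103243 0.04      ]
[0.48061253 0.31791282 0.04      ]
[0.61922143 0.15022544 0.04      ]
[0.50390158 0.17070318 0.04      ]
[ 0.52632366 -0.16812445  0.002     ] [ 0.52986777 -0.16352718  0.002     ]
[0.74920452 0.11889907 0.        ]
[0.73409531 0.00567837 0.        ]
[98.1, 251.0, 57.3, 32.2] 0.9 126.13099771515613 266.5178979436405
(126.05387115478516, 266.4765319824219) (54.29327392578125, 31.32506561279297) 3.012787342071533
[177.2, 246.7, 35.2, 17.8] 0.58 194.2954128440367 256.52844036697246
(194.5, 256.5) (19.0, 35.0) 90.0
[187.8, 193.4, 34.1, 19.0] 0.57 203.76384364820848 201.1514657980456
(204.0, 201.5) (21.0, 36.0) 90.0
```

View pics/c1.png

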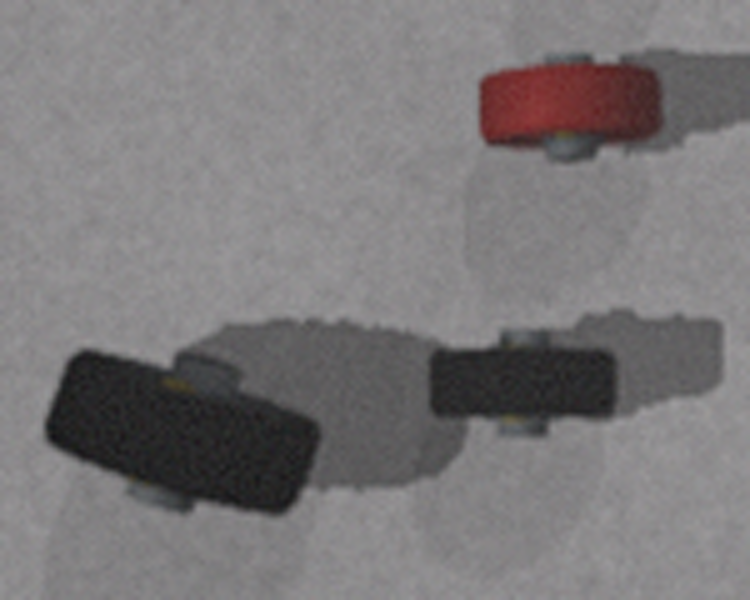

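View pics/c2.png

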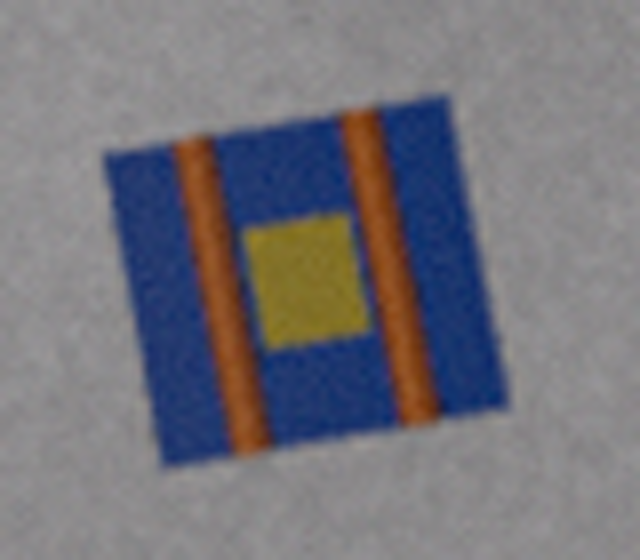

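```bash
python3 - <<'E'
from h import *
C=cam('top')
def w(p,o,s,z): return atz(C,(o[0]+(p[0]+.5)/s-.5,o[1]+(p[1]+.5)/s-.5),z)[:2]
o=(90,180)
for a,b,z in (((525,330),(523,435),.04),((430,382),(617,382),.04),((432,349),(612,349),.075),((432,415),(612,415),.075)):
    A,B=w(a,o,5,z),w(b,o,5,z);d=B-A;print(A,B,(A+B)/2,np.linalg.norm(d),np.degrees(np.arctan2(d[1],d[0])))
o=(310,205)
for a,b in (((194,140),(252,452)),((360,110),(419,422)),((105,153),(163,465)),((450,95),(508,407)),((105,153),(508,407)),((450,95),(163,465)),((245,228),(372,332))):
    A,B=w(a,o,8,.003),w(b,o,8,.003);d=B-A;print(A,B,(A+B)/2,np.linalg.norm(d),np.degrees(np.arctan2(d[1],d[0])))
s=state();print(rot(s['orientation']))
E
```

```text
[0.52239624 0.17170825] [0.47742314 0.17295178] [0.49990969 0.17233001] 0.04499028573799322 178.416151116657
[0.50119276 0.21299652] [0.4989308  0.13210805] [0.50006178 0.17255228] 0.08092009318934329 -91.60179714255386
[0.51458135 0.20573014] [0.51246984 0.13035963] [0.51352559 0.16804488] 0.07540007905351473 -91.6047254661497
[0.48724491 0.20581286] [0.48514912 0.13073009] [0.48619702 0.16827148] 0.07511201023621193 -91.59887999502124
[ 0.56749151 -0.13807131] [ 0.47994306 -0.14996697] [ 0.52371729 -0.14401914] 0.08835291390457295 -172.26231210919386
[ 0.57464606 -0.18537406] [ 0.48692783 -0.19702342] [ 0.53078694 -0.19119874] 0.0884883934389768 -172.43513696081368
[ 0.5645312  -0.11278651] [ 0.47704981 -0.12496399] [ 0.5207905  -0.11887525] 0.08832487890441014 -172.07530083125212
[ 0.57817244 -0.2110361 ] [ 0.49038208 -0.22212029] [ 0.53427726 -0.2165782 ] 0.08848731693579732 -172.8040548145572
[ 0.5645312  -0.11278651] [ 0.49038208 -0.22212029] [ 0.52745664 -0.1674534 ] 0.13210589466560108 -124.14473990051717
[ 0.57817244 -0.2110361 ] [ 0.47704981 -0.12496399] [ 0.52761112 -0.16800005] 0.13279380203288788 139.59671124100126
[ 0.54232164 -0.15119707] [ 0.51226177 -0.18529231] [ 0.52729171 -0.16824469] 0.045454171537079514 -131.40081863953623
[[ 3.63270707e-01  4.54574745e-05 -9.31683633e-01]
 [ 9.31683629e-01  8.30314591e-05  3.63270710e-01]
 [ 9.38724205e-05 -9.99999996e-01 -1.21890880e-05]]
```

```bash
cat >> h.py <<'E'
def rel(x,y,z,yaw,s=None,base=None):
    """row (turn y deg, shift cm) from measured state (or base=(pos,yaw)) to world pose"""
    if base is None:
        s=s or state();Rm=rot(s['orientation']);p=np.array(s['tcp_pos'])
        t=np.radians(yaw);Rt=np.array([[np.cos(t),0,-np.sin(t)],[np.sin(t),0,np.cos(t)],[0,-1,0]])
    rv=np.degrees(R.from_matrix(Rm.T@Rt).as_rotvec());d=Rm.T@(np.array([x,y,z])-p)*100
    return np.round(np.r_[rv,d],2).tolist()
E
python3 -c "
from h import *
print(rel(.5,.172,.14,-1.6))"
```

```text
[-0.0, 70.3, 0.01, -28.31, 7.46, -40.34]
```

Request:
{"fn": "jog_arm", "kwargs": {
  "commands": [
    [0, 3.5, 0, -1.4, 0.2, -2.0, 100],
    [0, 7, 0, -2.8, 0.4, -4.0, 100],
    [0, 10.5, 0, -4.2, 0.6, -6.0, 100],
    [0, 14, 0, -5.6, 0.8, -8.0, 100],
    [0, 17.5, 0, -7.0, 1.0, -10.0, 100],
    [0, 21, 0, -8.4, 1.2, -12.0, 100],
    [0, 24.5, 0, -9.8, 1.5, -14.0, 100],
    [0, 28, 0, -11.2, 1.8, -16.0, 100],
    [0, 32, 0, -12.8, 2.1, -18.2, 100],
    [0, 36, 0, -14.4, 2.5, -20.5, 100],
    [0, 40, 0, -16, 3, -22.8, 100],
    [0, 44, 0, -17.6, 3.5, -25.1, 100],
    [0, 48, 0, -19.3, 4, -27.5, 100],
    [0, 52, 0, -21, 4.5, -29.9, 100],
    [0, 56, 0, -22.6, 5, -32.2, 100],
    [0, 60, 0, -24.2, 5.7, -34.5, 100],
    [0, 64, 0, -25.8, 6.4, -36.8, 100],
    [0, 67.5, 0, -27.2, 7, -38.8, 100],
    [0, 70.3, 0, -28.31, 7.46, -40.34, 100],
    [0, 70.3, 0, -28.31, 7.46, -40.34, 100]
  ]
}}

```text
t: 3.02
tcp_pos: [0.5015, 0.1696, 0.1393]
orientation: [-0.707, 0.707, -0.012, 0.012]
force: [-1.0, 0.5, 1.5]
gripper_width: 0.0952
```

```bash
python3 - <<'E'
from h import *
for i in range(3): state()
s=state();print(s['t'],s['tcp_pos'],s['qd'].round(3))
im=capture('wrist');C=cam('wrist',s);cv2.imwrite('pics/w1.png',im)
for q in ('wheel_center','hub_center'):
  for d in place_of('wrist',q): print(q,d,atz(C,d['uv'],.04))
print(proj(C,[.5,.172,.04]),rel(.5,.172,.14,-1.6),rel(.5,.172,.0215,-1.6))
E
```

```text
3.0167 [0.50145938 0.16961467 0.13926121] [ 0.056 -0.023  0.012  0.012  0.015 -0.027]
wheel_center {'uv': [384.4, 211.4], 'confidence': 0.76} [0.62150222 0.14636822 0.04      ]
wheel_center {'uv': [251.9, 199.5], 'confidence': 0.75} [0.50199801 0.16181752 0.04      ]
[249.25780884 188.64833361] [-0.01, 0.05, -0.01, 0.02, 0.02, -0.03] [-0.01, 0.05, -0.01, 0.03, 11.87, -0.03]
```

View pics/w1.png

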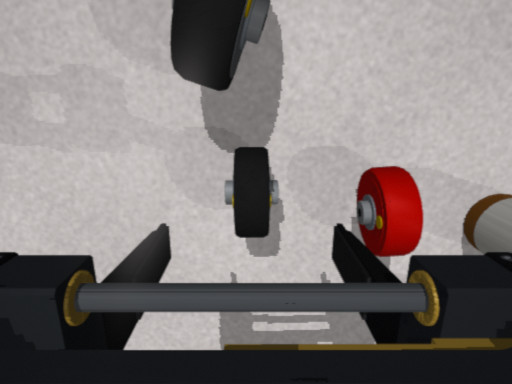

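Request:
{"fn": "jog_arm", "kwargs": {
  "commands": [
    [0, 0, 0, 0.05, 1.5, -0.15, 100],
    [0, 0, 0, 0.05, 3, -0.15, 100],
    [0, 0, 0, 0.05, 4.5, -0.15, 100],
    [0, 0, 0, 0.05, 6, -0.15, 100],
    [0, 0, 0, 0.05, 7.5, -0.15, 100],
    [0, 0, 0, 0.05, 9, -0.15, 100],
    [0, 0, 0, 0.05, 10.2, -0.15, 100],
    [0, 0, 0, 0.05, 11.2, -0.15, 100],
    [0, 0, 0, 0.05, 11.85, -0.15, 100],
    [0, 0, 0, 0.05, 11.85, -0.15, 100],
    [0, 0, 0, 0.05, 11.85, -0.15, 100]
  ]
}}

```text
t: 4.08
tcp_pos: [0.5004, 0.1709, 0.0217]
orientation: [0.707, -0.707, 0.01, -0.01]
force: [0.1, 0.6, 0.3]
gripper_width: 0.0951
```

```bash
python3 - <<'E'
from h import *
s=state();print(s['t'],s['tcp_pos'],s['force'])
for n in('wrist','side','top'):
    im=capture(n);cv2.imwrite(f'pics/{n}2.png',im)
S=cv2.imread('pics/side2.png')[190:310,230:350];W=cv2.imread('pics/wrist2.png')
cv2.imwrite('pics/m2.png',np.hstack([cv2.resize(S,(384,384)),W[:,80:400]]))
E
```

```text
4.0833 [0.50041071 0.17091505 0.02172302] [0.09757385 0.64811671 0.25422946]
```

View pics/m2.png

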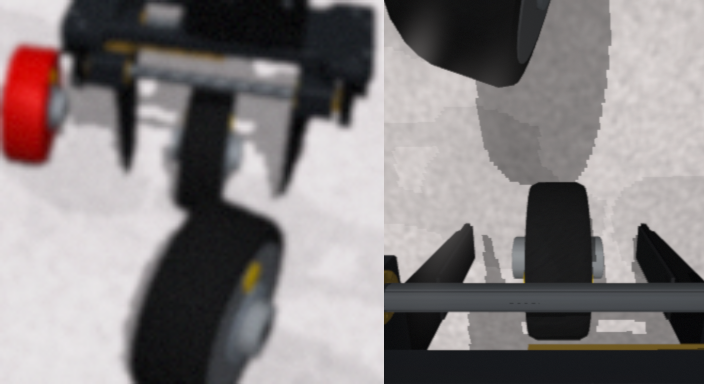

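```bash
python3 - <<'E'
from h import *
s=state();C=cam('wrist',s)
for dx in(-.023,.023):
  for dy in (-.011,.011): print(dx,dy,proj(C,[.5004+dx,.1709+dy,.04]))
E
```

```text
-0.023 -0.011 [208.63977648 272.00767594]
-0.023 0.011 [205.82972577 234.94841209]
0.023 -0.011 [292.96440165 269.80279843]
0.023 0.011 [293.32822864 232.58140263]
```

Request:
{"fn": "jog_arm", "kwargs": {
  "commands": [
    [0, 0, 0, 0.1, 0, -0.2, 100],
    [0, 0, 0, 0.1, 0, -0.2, 50],
    [0, 0, 0, 0.1, 0, -0.2, 40],
    [0, 0, 0, 0.1, 0, -0.2, 40],
    [0, 0, 0, 0.1, 0, -0.2, 40],
    [0, 0, 0, 0.1, 0, -0.2, 40],
    [0, 0, 0, 0.1, 0, -0.2, 40],
    [0, 0, 0, 0.1, 0, -0.2, 40]
  ],
  "squeeze": 8
}}

```text
t: 4.9
tcp_pos: [0.5014, 0.1685, 0.0215]
orientation: [0.707, -0.707, 0.01, -0.01]
force: [-0.2, 0.6, 0.4]
gripper_width: 0.0538
```

```bash
python3 - <<'E'
from h import *
s=state();print(s['t'],s['tcp_pos'],s['force'],s['gripper_width'])
n='wrist'
im=capture(n);cv2.imwrite(f'pics/{n}3.png',im)
C=cam('wrist',s)
p=s['tcp_pos']
for dx in(-.023,.023):
  for dy in (-.011,.011): print(dx,dy,proj(C,[p[0]+dx,p[1]+dy,.04]))
E
```

```text
4.9 [0.50142309 0.16851004 0.02150945] [-0.19876122  0.63564906  0.37603204] 0.05377496711860813
-0.023 -0.011 [209.18808305 273.01076314]
-0.023 0.011 [206.37987343 235.86811679]
0.023 -0.011 [293.8016052  270.83557188]
0.023 0.011 [294.19153669 233.5195289 ]
```

View pics/wrist3.png

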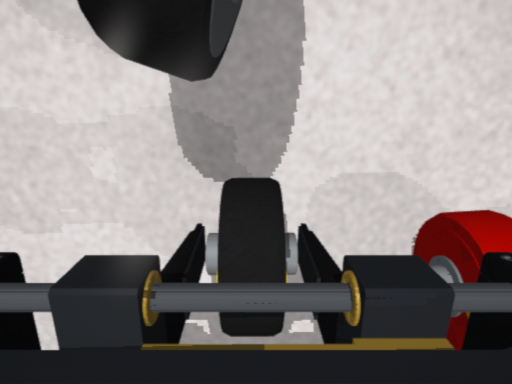

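Request:
{"fn": "jog_arm", "kwargs": {
  "commands": [
    [0, 0, 0, 0, 0, 0, 35],
    [0, 0, 0, 0, 0, 0, 35],
    [0, 0, 0, 0, 0, 0, 35],
    [0, 0, 0, 0, 0, 0, 35],
    [0, 0, 0, 0, 0, 0, 35],
    [0, 0, 0, 0, 0, 0, 35]
  ],
  "squeeze": 10
}}

```text
t: 5.45
tcp_pos: [0.5015, 0.1685, 0.0215]
orientation: [0.707, -0.707, 0.01, -0.01]
force: [1.3, 0.2, 0.1]
gripper_width: 0.0457
```

```bash
python3 - <<'E'
from h import *
s=state();print(s['t'],s['tcp_pos'],s['force'],s['gripper_width'])
x0,y0=s['tcp_pos'][:2]
# path: tangential heading
import scipy.optimize as so
xe,ye=.5275,-.168
def path(L,L2,a0=-91.6,a1=-82.35,n=700):
    sv=np.linspace(0,L+L2,n);a=np.radians(np.where(sv<L,a0+(a1-a0)*sv/L,a1));ds=sv[1]-sv[0]
    x=x0+np.r_[0,np.cumsum(np.cos(a[1:])*ds)];y=y0+np.r_[0,np.cumsum(np.sin(a[1:])*ds)];return sv,x,y,a
f=so.fsolve(lambda q:[path(*q)[1][-1]-xe,path(*q)[2][-1]-ye],[.22,.12]);print(f)
sv,x,y,a=path(*f)
tot=f.sum()
def zr(u): # u distance to rest centre (positive before)
    d=abs(u-.024);z=np.sqrt(max(.046**2-d*d,0));return max(z,.04)
for st in np.arange(0.01,tot+.005,.01):
    st=min(st,tot);X,Y,A=[np.interp(st,sv,v) for v in (x,y,np.degrees(a))]
    print(round(st,3),rel(X,Y,.0215+zr(tot-st)-.04,A+90)[1:],round((zr(tot-st)-.04)*1000,1))
E
```

```text
5.45 [0.50149067 0.16849274 0.02154023] [1.31490189 0.15947493 0.05394986] 0.04567050262093406
[0.23657655 0.10140692]
0.01 [-0.39, 0.01, 0.0, 0.0, -1.0] 0.0
0.02 [-0.78, 0.01, 0.01, 0.0, -2.0] 0.0
0.03 [-1.17, 0.01, 0.03, 0.0, -3.0] 0.0
0.04 [-1.56, 0.01, 0.06, 0.0, -4.0] 0.0
0.05 [-1.95, 0.01, 0.09, 0.0, -5.0] 0.0
0.06 [-2.34, 0.01, 0.12, 0.0, -6.0] 0.0
0.07 [-2.74, 0.01, 0.17, 0.0, -7.0] 0.0
0.08 [-3.13, 0.01, 0.22, 0.0, -8.0] 0.0
0.09 [-3.52, 0.01, 0.28, 0.0, -8.99] 0.0
0.1 [-3.91, 0.01, 0.34, 0.0, -9.99] 0.0
0.11 [-4.3, 0.01, 0.41, 0.0, -10.99] 0.0
0.12 [-4.69, 0.01, 0.49, 0.0, -11.99] 0.0
0.13 [-5.08, 0.01, 0.58, 0.0, -12.98] 0.0
0.14 [-5.47, 0.01, 0.67, 0.0, -13.98] 0.0
0.15 [-5.86, 0.01, 0.77, 0.0, -14.97] 0.0
0.16 [-6.25, 0.01, 0.87, 0.0, -15.97] 0.0
0.17 [-6.65, 0.01, 0.99, 0.0, -16.96] 0.0
0.18 [-7.04, 0.01, 1.11, 0.0, -17.95] 0.0
0.19 [-7.43, 0.01, 1.23, 0.0, -18.95] 0.0
0.2 [-7.82, 0.01, 1.37, 0.0, -19.94] 0.0
0.21 [-8.21, 0.01, 1.51, 0.0, -20.93] 0.0
0.22 [-8.6, 0.01, 1.65, 0.0, -21.92] 0.0
0.23 [-8.99, 0.01, 1.8, 0.0, -22.91] 0.0
0.24 [-9.25, 0.01, 1.96, 0.0, -23.89] 0.0
0.25 [-9.25, 0.01, 2.12, 0.0, -24.88] 0.0
0.26 [-9.25, 0.01, 2.29, 0.0, -25.87] 0.0
0.27 [-9.25, 0.01, 2.45, 0.0, -26.85] 0.0
0.28 [-9.25, 0.01, 2.61, 0.0, -27.84] 0.0
0.29 [-9.25, 0.01, 2.77, 0.0, -28.83] 0.0
0.3 [-9.25, 0.01, 2.93, -0.38, -29.81] 3.8
0.31 [-9.25, 0.01, 3.09, -0.58, -30.8] 5.8
0.32 [-9.25, 0.01, 3.25, -0.56, -31.79] 5.6
0.33 [-9.25, 0.01, 3.41, -0.31, -32.78] 3.1
0.338 [-9.25, 0.01, 3.54, 0.0, -33.56] 0.0
```

Request:
{"fn": "jog_arm", "kwargs": {
  "commands": [
    [0, -0.2, 0, 0, 0, -0.4, 35],
    [0, -0.4, 0, 0, 0, -1.0, 35],
    [0, -0.8, 0, 0.01, 0, -2.0, 35],
    [0, -1.2, 0, 0.03, 0, -3.0, 35],
    [0, -1.6, 0, 0.06, 0, -4.0, 35],
    [0, -1.95, 0, 0.09, 0, -5.0, 35],
    [0, -2.35, 0, 0.12, 0, -6.0, 35],
    [0, -2.75, 0, 0.17, 0, -7.0, 35],
    [0, -3.1, 0, 0.22, 0, -8.0, 35],
    [0, -3.5, 0, 0.28, 0, -9.0, 35],
    [0, -3.9, 0, 0.34, 0, -10.0, 35],
    [0, -4.3, 0, 0.41, 0, -11.0, 35],
    [0, -4.7, 0, 0.49, 0, -12.0, 35],
    [0, -4.9, 0, 0.53, 0, -12.5, 35],
    [0, -4.9, 0, 0.53, 0, -12.5, 35]
  ]
}}

```text
t: 6.7
tcp_pos: [0.5032, 0.0423, 0.0215]
orientation: [0.707, -0.707, -0.02, 0.02]
force: [-0.1, 0.4, -0.2]
gripper_width: 0.0458
```

```bash
python3 - <<'E'
from h import *
s=state();print(s['t'],s['tcp_pos'],s['force'],s['gripper_width'])
for n in('wrist','side'):
    im=capture(n);cv2.imwrite(f'pics/{n}4.png',im)
c=proj(cam('side'),[*s['tcp_pos'][:2],.04]);print(c)
u,v=map(int,c)
S=cv2.imread('pics/side4.png')[v-40:v+40,u-40:u+40];W=cv2.imread('pics/wrist4.png')
cv2.imwrite('pics/m4.png',np.hstack([cv2.resize(S,(384,384),interpolation=cv2.INTER_CUBIC),W[:,80:400]]))
E
```

```text
6.7 [0.50318143 0.04230044 0.02152507] [-0.09003393  0.4242359  -0.20355505] 0.04582495183770128
[299.89309428 200.68675751]
```

View pics/m4.png

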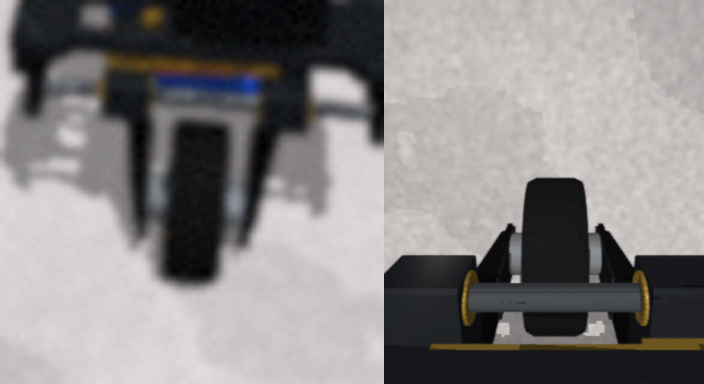

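```bash
python3 - <<'E'
from h import *
s=state()
x0,y0=s['tcp_pos'][:2]
Rm=rot(s['orientation']);yaw=np.degrees(np.arctan2(Rm[1,0],Rm[0,0]));print(yaw)
import scipy.optimize as so
xe,ye=.5275,-.167
def path(L,L2,a0=yaw-90,a1=-82.35,n=700):
    sv=np.linspace(0,L+L2,n);a=np.radians(np.where(sv<L,a0+(a1-a0)*sv/L,a1));ds=sv[1]-sv[0]
    x=x0+np.r_[0,np.cumsum(np.cos(a[1:])*ds)];y=y0+np.r_[0,np.cumsum(np.sin(a[1:])*ds)];return sv,x,y,a
f=so.fsolve(lambda q:[path(*q)[1][-1]-xe,path(*q)[2][-1]-ye],[.1,.1]);print(f)
sv,x,y,a=path(*f)
tot=f.sum()
for st in np.arange(0.01,tot-.05,.01):
    X,Y,A=[np.interp(st,sv,v) for v in (x,y,np.degrees(a))]
    print(round(st,3),rel(X,Y,.0215,A+90,s)[1:],round(tot-st,4))
E
```

```text
3.256750891816346
[0.10029952 0.1114473 ]
0.01 [-0.44, -0.01, 0.0, 0.0, -1.0] 0.2017
0.02 [-0.88, -0.01, 0.02, 0.0, -2.0] 0.1917
0.03 [-1.31, -0.01, 0.03, 0.0, -3.0] 0.1817
0.04 [-1.75, -0.01, 0.06, 0.0, -4.0] 0.1717
0.05 [-2.19, -0.01, 0.1, 0.0, -5.0] 0.1617
0.06 [-2.63, -0.01, 0.14, 0.0, -6.0] 0.1517
0.07 [-3.07, -0.01, 0.19, 0.0, -7.0] 0.1417
0.08 [-3.5, -0.01, 0.25, 0.0, -7.99] 0.1317
0.09 [-3.94, -0.01, 0.31, 0.0, -8.99] 0.1217
0.1 [-4.38, -0.01, 0.38, 0.0, -9.99] 0.1117
0.11 [-4.39, -0.01, 0.46, 0.0, -10.99] 0.1017
0.12 [-4.39, -0.01, 0.54, 0.0, -11.98] 0.0917
0.13 [-4.39, -0.01, 0.61, 0.0, -12.98] 0.0817
0.14 [-4.39, -0.01, 0.69, 0.0, -13.98] 0.0717
0.15 [-4.39, -0.01, 0.77, 0.0, -14.98] 0.0617
0.16 [-4.39, -0.01, 0.84, 0.0, -15.97] 0.0517
```

Request:
{"fn": "jog_arm", "kwargs": {
  "commands": [
    [0, -0.2, 0, 0, 0, -0.5, 35],
    [0, -0.4, 0, 0, 0, -1.0, 35],
    [0, -0.9, 0, 0.02, 0, -2.0, 35],
    [0, -1.3, 0, 0.03, 0, -3.0, 35],
    [0, -1.75, 0, 0.06, 0, -4.0, 35],
    [0, -2.2, 0, 0.1, 0, -5.0, 35],
    [0, -2.6, 0, 0.14, 0, -6.0, 35],
    [0, -3.05, 0, 0.19, 0, -7.0, 35],
    [0, -3.5, 0, 0.25, 0, -8.0, 35],
    [0, -3.95, 0, 0.31, 0, -9.0, 35],
    [0, -4.4, 0, 0.38, 0, -10.0, 35],
    [0, -4.4, 0, 0.46, 0, -11.0, 35],
    [0, -4.4, 0, 0.54, 0, -12.0, 35],
    [0, -4.4, 0, 0.61, 0, -13.0, 35],
    [0, -4.4, 0, 0.69, 0, -14.0, 35],
    [0, -4.4, 0, 0.73, 0, -14.5, 35],
    [0, -4.4, 0, 0.77, 0, -15.0, 35],
    [0, -4.4, 0, 0.77, 0, -15.0, 35],
    [0, -4.4, 0, 0.77, 0, -15.0, 35]
  ]
}}

```text
t: 8.38
tcp_pos: [0.5196, -0.106, 0.0216]
orientation: [0.706, -0.706, -0.047, 0.047]
force: [0.6, 0.4, -0.1]
gripper_width: 0.0457
```

```bash
python3 - <<'E'
from h import *
s=state();print(s['t'],s['tcp_pos'],s['force'],s['gripper_width'])
Rm=rot(s['orientation']);print(np.degrees(np.arctan2(Rm[1,0],Rm[0,0])))
for n in('wrist','side','top'):
    im=capture(n);cv2.imwrite(f'pics/{n}5.png',im)
c=proj(cam('side'),[*s['tcp_pos'][:2],.04]);print(c)
u,v=map(int,c)
S=cv2.imread('pics/side5.png')[v-35:v+35,u-35:u+35];W=cv2.imread('pics/wrist5.png')
cv2.imwrite('pics/m5.png',np.hstack([cv2.resize(S,(384,384),interpolation=cv2.INTER_CUBIC),W[:,80:400]]))
C=cam('wrist',s);print(proj(C,[*s['tcp_pos'][:2],.04]))
cv2.imwrite('pics/t5.png',cv2.resize(cv2.imread('pics/top5.png')[200:290,290:400],None,fx=6,fy=6,interpolation=cv2.INTER_CUBIC))
E
```

```text
8.3833 [ 0.51963962 -0.10600707  0.0215573 ] [ 0.57772019  0.42379605 -0.07829102] 0.045741980785237925
7.676098526131256
[299.06953168 169.07822456]
[251.17750343 253.59440062]
```

View pics/m5.png

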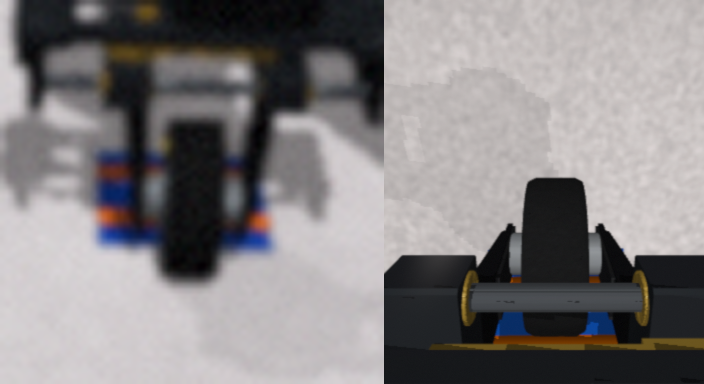

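View pics/t5.png

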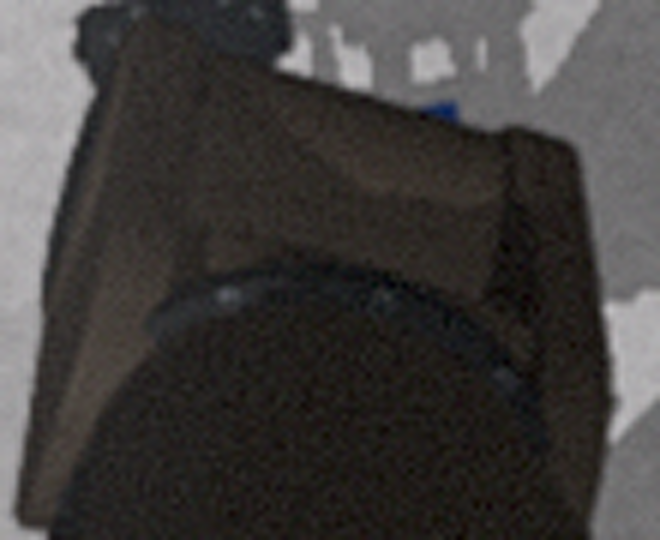

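```bash
python3 - <<'E'
from h import *
s=state();C=cam('wrist',s);S=cam('side')
a=np.radians(-82.35);ex=np.array([np.cos(a),np.sin(a)]);ey=np.array([-ex[1],ex[0]])
p=s['tcp_pos'][:2]
c=np.array([.5275,-.168]);print('tcp rel to rest',(p-c)@ex,(p-c)@ey)
for uv in((283.7,173.2),(311.8,174.1),(283.7,165.4)): q=atz(S,uv,.005)[:2];print('side',q,(q-c)@ex,(q-c)@ey)
for uv in((210,277),(292,282),(210,338),(285,340)): q=atz(C,uv,.005)[:2];print('wrist',q,(q-c)@ex,(q-c)@ey)
W=cv2.imread('pics/wrist5.png');cv2.imwrite('pics/w5c.png',cv2.resize(W[220:360,180:320],None,fx=5,fy=4))
E
```

```text
tcp rel to rest -0.06295360317270322 0.00044871439026815933
side [ 0.56351193 -0.1346627 ] -0.028246631038535818 0.04012932425765571
side [ 0.48491369 -0.1466877 ] -0.02679176049956552 -0.039370158882126714
side [ 0.56958998 -0.17963498] 0.01713449557224275 0.04016650685027949
wrist [ 0.49692425 -0.14455495] -0.0273066698313052 -0.02718258496707349
wrist [ 0.55211854 -0.14098659] -0.02349573226075489 0.0279954893814681
wrist [ 0.50169981 -0.19386931] 0.022204513907647855 -0.029014318355012395
wrist [ 0.55518596 -0.18841465] 0.023918547482660937 0.02472192459909813
```

View pics/w5c.png

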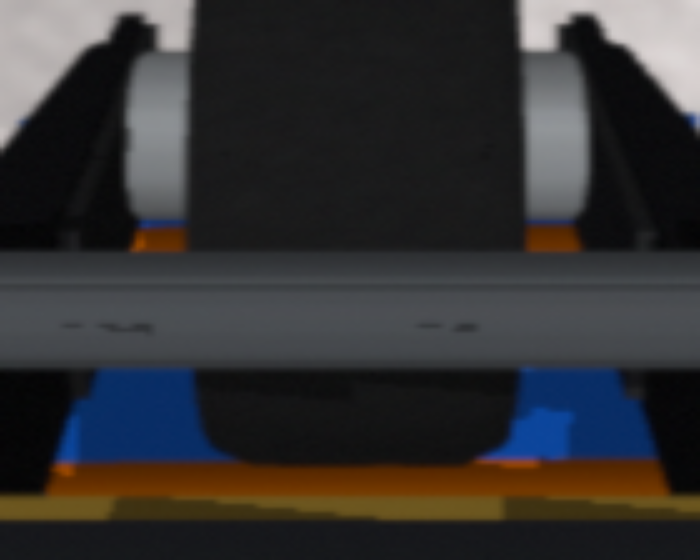

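Request:
{"fn": "jog_arm", "kwargs": {
  "commands": [
    [0, 0, 0, 0, 0, -0.5, 35],
    [0, 0, 0, 0, 0, -1.0, 35],
    [0, 0, 0, 0, 0, -1.4, 35],
    [0, 0, 0, 0, -0.04, -1.6, 35],
    [0, 0, 0, 0, -0.14, -1.8, 35],
    [0, 0, 0, 0, -0.23, -2.0, 35],
    [0, 0, 0, 0, -0.35, -2.3, 35],
    [0, 0, 0, 0, -0.44, -2.6, 35],
    [0, 0, 0, 0, -0.53, -3.0, 35],
    [0, 0, 0, 0, -0.58, -3.4, 35],
    [0, 0, 0, 0, -0.6, -3.8, 35],
    [0, 0, 0, 0, -0.58, -4.2, 35],
    [0, 0, 0, 0, -0.53, -4.6, 35],
    [0, 0, 0, 0, -0.44, -5.0, 35],
    [0, 0, 0, 0, -0.35, -5.3, 35],
    [0, 0, 0, 0, -0.23, -5.6, 35],
    [0, 0, 0, 0, -0.14, -5.8, 35],
    [0, 0, 0, 0, -0.04, -6.0, 35],
    [0, 0, 0, 0, 0, -6.2, 35],
    [0, 0, 0, 0, 0, -6.2, 35]
  ]
}}

```text
t: 10.2
tcp_pos: [0.5285, -0.169, 0.0225]
orientation: [-0.705, 0.706, 0.048, -0.047]
force: [-2.7, -6.0, 9.0]
gripper_width: 0.0461
```

```bash
python3 - <<'E'
from h import *
s=state();print(s['t'],s['tcp_pos'],s['force'],s['gripper_width'])
for n in('wrist','side'):
    im=capture(n);cv2.imwrite(f'pics/{n}6.png',im)
c=proj(cam('side'),[*s['tcp_pos'][:2],.04]);print(c)
u,v=map(int,c)
S=cv2.imread('pics/side6.png')[v-35:v+35,u-35:u+35];W=cv2.imread('pics/wrist6.png')
cv2.imwrite('pics/m6.png',np.hstack([cv2.resize(S,(384,384),interpolation=cv2.INTER_CUBIC),W[:,80:400]]))
C=cam('wrist',s);print(proj(C,[*s['tcp_pos'][:2],.04]))
E
```

```text
10.2 [ 0.52853086 -0.16901129  0.02245953] [-2.68457633 -5.97383755  9.04503974] 0.04611477147572705
[298.11643692 157.97858449]
[251.22190077 252.85543101]
```

View pics/m6.png

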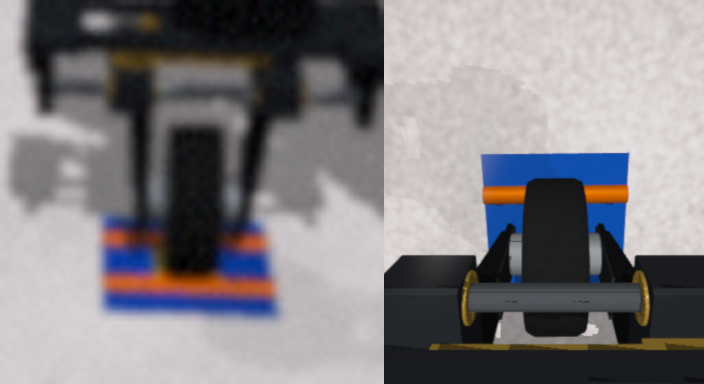

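```bash
python3 - <<'E'
from h import *
s=state();C=cam('wrist',s);S=cam('side')
a=np.radians(-82.35);ex=np.array([np.cos(a),np.sin(a)]);ey=np.array([-ex[1],ex[0]])
p=s['tcp_pos'][:2]
c=np.array([.5275,-.168]);print('tcp rel to rest',(p-c)@ex,(p-c)@ey)
for uv in((190,195),(310,193)): q=atz(C,uv,.005)[:2];print('wrist',q,(q-p)@ex,(q-p)@ey)
for uv in((180,154),(324,153)): q=atz(C,uv,.001)[:2];print('edge',q,(q-p)@ex,(q-p)@ey)
W=cv2.imread('pics/wrist6.png');cv2.imwrite('pics/w6c.png',cv2.resize(W[140:350,160:340],None,fx=4,fy=2.85))
E
```

```text
tcp rel to rest 0.0009848145766145559 0.0008723682155449566
wrist [ 0.48792829 -0.15246933] -0.02164509579303877 -0.038024417553953554
wrist [ 0.56171828 -0.14130504] -0.022887003055469885 0.03659503449482157
edge [ 0.47919558 -0.12840069] -0.04666202883778993 -0.04347535651985537
edge [ 0.56639238 -0.11612317] -0.047222517822657545 0.04457977457280622
```

View pics/w6c.png

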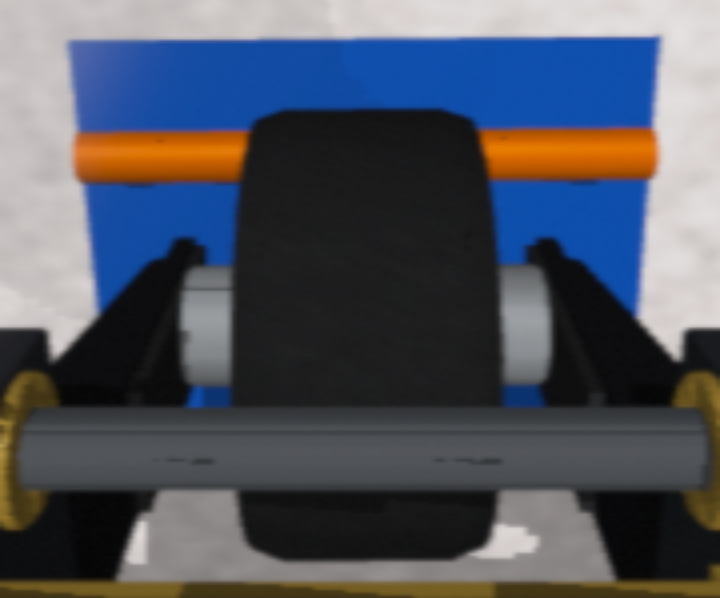

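Request:
{"fn": "jog_arm", "kwargs": {
  "commands": [
    [0, 0, 0, 0, 0, -0.12, 35],
    [0, 0, 0, 0, 0, -0.12, 35],
    [0, 0, 0, 0, 0, -0.12, 35],
    [0, 0, 0, 0, 0, -0.12, 35]
  ]
}}

```text
t: 10.63
tcp_pos: [0.5286, -0.1696, 0.0222]
orientation: [-0.705, 0.706, 0.048, -0.047]
force: [-2.0, -5.8, 7.6]
gripper_width: 0.0455
```

Request:
{"fn": "jog_arm", "kwargs": {
  "commands": [
    [0, 0, 0, 0, 0, 0, 50],
    [0, 0, 0, 0, 0, 0, 53],
    [0, 0, 0, 0, 0, 0, 56],
    [0, 0, 0, 0, 0, 0, 62],
    [0, 0, 0, 0, 0, 0, 70],
    [0, 0, 0, 0, 0, 0, 80],
    [0, 0, 0, 0, 0, 0, 90],
    [0, 0, 0, 0, 0, 0, 100],
    [0, 0, 0, 0, 0, 0, 100],
    [0, 0, 0, 0, 0, 0, 100],
    [0, 0, 0, 0, 0, 0, 100],
    [0, 0, 0, 0, 0, 0, 100]
  ]
}}

```text
t: 11.63
tcp_pos: [0.528, -0.1686, 0.0215]
orientation: [0.706, -0.705, -0.047, 0.047]
force: [-0.3, -0.1, 1.3]
gripper_width: 0.095
```

```bash
python3 - <<'E'
from h import *
s=state();print(s['t'],s['tcp_pos'],s['force'],s['gripper_width'])
for n in('wrist','side'):
    im=capture(n);cv2.imwrite(f'pics/{n}7.png',im)
c=proj(cam('side'),[*s['tcp_pos'][:2],.04])
u,v=map(int,c)
S=cv2.imread('pics/side7.png')[v-35:v+35,u-35:u+35];W=cv2.imread('pics/wrist7.png')
cv2.imwrite('pics/m7.png',np.hstack([cv2.resize(S,(384,384),interpolation=cv2.INTER_CUBIC),W[:,80:400]]))
E
```

```text
11.6333 [ 0.5280296  -0.1685516   0.02151847] [-0.33334048 -0.07224893  1.26913111] 0.09495161242860947
```

View pics/m7.png

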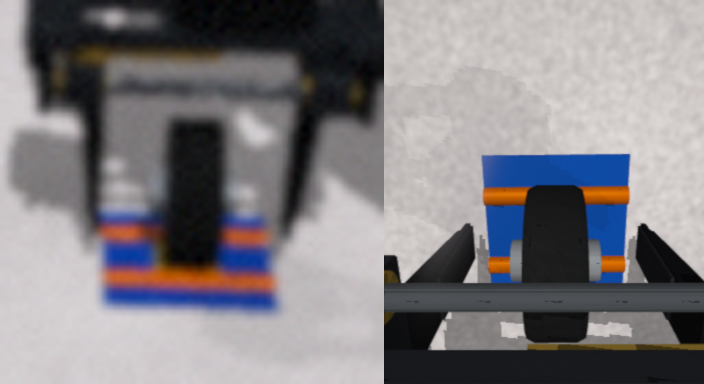

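Request:
{"fn": "jog_arm", "kwargs": {
  "commands": [
    [0, 0, 0, 0, -0.7, 0, 100],
    [0, 0, 0, 0, -1.5, 0, 100],
    [0, 0, 0, 0, -3, 0, 100],
    [0, 0, 0, 0, -4.5, 0, 100],
    [0, 0, 0, 0, -6, 0, 100],
    [0, 0, 0, 0, -8, 0, 100],
    [0, 0, 0, 0, -10, 0, 100],
    [0, 0, 0, 0, -12, 0, 100],
    [0, 0, 0, 0, -14, 0, 100],
    [0, 0, 0, 0, -16, 0, 100],
    [0, 0, 0, 0, -16, 5, 100],
    [0, 0, 0, 0, -16, 9, 100],
    [0, 0, 0, 0, -16, 13, 100],
    [0, 0, 0, 0, -16, 17, 100],
    [0, 0, 0, 0, -16, 21, 100],
    [0, 0, 0, 0, -16, 25, 100],
    [0, 0, 0, 0, -16, 28, 100],
    [0, 0, 0, 0, -16, 28, 100],
    [0, 0, 0, 0, -16, 28, 100],
    [0, 0, 0, 0, -16, 28, 100]
  ]
}}

```text
t: 13.4
tcp_pos: [0.4906, 0.1087, 0.1821]
orientation: [-0.705, 0.706, 0.048, -0.047]
force: [0.1, -0.4, -0.9]
gripper_width: 0.0951
```

```bash
python3 - <<'E'
from h import *
s=state();print(s['t'],s['tcp_pos'],s['force'])
for n in('top','side'):
    im=capture(n);cv2.imwrite(f'pics/{n}8.png',im)
S=cv2.imread('pics/side8.png')[125:195,255:340]
T=cv2.imread('pics/top8.png')[205:275,305:390]
f=lambda a:cv2.resize(a,(400,330),interpolation=cv2.INTER_CUBIC)
cv2.imwrite('pics/m8.png',np.hstack([f(S),f(T)]))
for z in (.04,): print(proj(cam('top'),[.5275,-.168,z]),proj(cam('side'),[.5275,-.168,z]))
for q in('wheel_center','bottle','beaker','screwdriver'):print(q,[(np.round(d['uv']),round(d['confidence'],2)) for d in place_of('top',q)])
E
```

```text
13.4 [0.49055585 0.10869868 0.18209153] [ 0.12882792 -0.44844782 -0.93643635]
[351.02265669 238.81999283] [298.44239024 158.1789519 ]
wheel_center [(array([128., 266.]), 0.94), (array([205., 199.]), 0.77), (array([351., 239.]), 0.6)]
bottle [(array([218., 145.]), 0.74)]
beaker []
screwdriver []
```

View pics/m8.png

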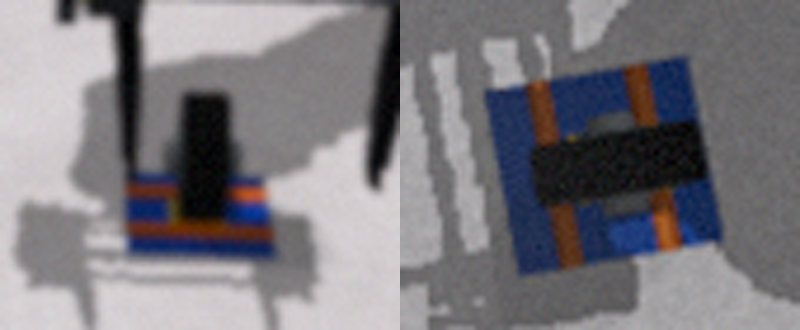

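```bash
python3 -c "
from workcell import *
print(hand_in())"
```

```text
the job is handed in; nothing more can be done
None
```

I rolled the small black wheel about 340 mm (roughly 1.3 turns) to the blue rest, guiding it by its free-running hub. I took it over the first rib, let go with it in the dip, withdrew the gripper, and handed in at about 13.5 s. No verdict was reported.

**Final position:** In the last top and side pictures the wheel stands upright between the ribs and square to them. Its hub is within about 1 px, or 2 mm, of the rest's centre at 40 mm height. The gripper is about 0.28 m away and open.

**Rolling:** About 270 mm into the roll the yellow dot showed above the hub again. At the half-turn picture the dot was hidden from view, which fits it being below the hub, but I did not see it there.

**What disagreed or went unchecked:**
- Before release the wrist force read about 9 N, because the wheel was still resting slightly on the first rib. I moved it on 1.2 mm and then released it. It settled about 3 to 4 mm into the dip.
- The two fixed cameras differed by about 4 mm on the rest's position. The wrist view was within about 2 mm of the top-camera estimate I used.
- In the last picture the network found the bottle unmoved but did not report the beaker or the screwdriver. The arm never went near either of them.

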